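Index the sample carousel and line up the slanted canister

TASK

Turn the carousel by its upright post a quarter turn counterclockwise (seen from above) to its other click position, where the slanted canister leans towards the index mark on the housing's edge. Then, with the carousel left there, turn the canister about its own slanted axis until the notch in its flange squarely faces the tip of the steel pointer on its holder, and let go. Do not shift or knock over the other things on the bench.

Things in the scene. Friction and masses are not known exactly. Their poses are not given: they have to be found in the camera images.
- carousel (a joint): turntable angle about its vertical axis, rad: 0 = parked click position (start), grows counterclockwise seen from above, 1.571 = working click position. An over-centre spring pushes it away from half way (0.785) and holds it against the stop at 0 or 1.571, with 5 to 6 N at the post (little close to half way); friction is about 1 N at the post.
- carousel_centre (a point): on the turntable's vertical axis, at its top. Grey disc, 250 mm diameter, top 57 mm above the bench, on a fixed white housing 300 x 300 x 45 mm. This frame does not turn with the disc: its -x points to the index mark, a dark strip on the housing's edge. The canister leans along its -x at the working click position, along its +y when parked.
- post_top (a point): centre of the top of the aluminium crank post standing upright on the disc: cylinder 22 mm diameter, 105 mm tall above the disc (foot 34 mm wide, 4 mm high), 105 mm from the disc's axis, 135 degrees counterclockwise (from above) of the canister's lean direction. It turns with the disc. The holder's pointer rises to 166 mm, the cap to 189 mm above the bench.
- canister: amber canister with white flange and ribbed cap, captive in a black holder on the disc, leaning 30 degrees; it only turns about its own axis (friction 0.12 N m, no click, stops 2.95 rad either side of the pointer). Origin on its axis at the holder's foot, 40 mm behind the disc's axis as it leans, 80 mm above the bench; z = its axis, upwards; -y = towards its notch.
- neck_top (a point): centre of the cap's top face, 112 mm up the canister's axis from its origin; axes as the canister's. The cap, the part to grip, is a 46 mm diameter cylinder from 68 to 112 mm up the axis; below it the flange, 84 mm diameter, from 58 to 68 mm; below that the amber body, 56 mm diameter.
- notch (a point): middle of the flange's one notch, at the flange's upper rim: 42 mm from the canister's axis, 68 mm up it. The notch is 16 mm wide, 12 mm deep, open to the rim. It starts 86 to 149 degrees from the pointer, counterclockwise looking down onto the cap, so the shorter way is to turn the canister clockwise.
- mark (a point): the point just in front of the steel pointer's tip where the notch point lies when the notch faces the pointer: 42 mm from the canister's axis, 68 mm up it, on its upper side. The pointer, a steel finger 12 mm wide on the holder, 44 to 66 mm from the axis, ends 3 mm below the flange's top. It turns with the disc, not the canister.
- jar_a: small amber jar, 34 mm diameter, 46 mm tall, on the housing's far right corner; leave it alone (origin at the centre of its underside)
- jar_b: small clear jar, 34 mm diameter, 46 mm tall, on the housing's far left corner; leave it alone (origin at the centre of its underside)
- bottle: clear bottle, 86 mm diameter, 180 mm tall; leave it alone (origin at the centre of its underside)
- amber_bottle: amber bottle, 72 mm diameter, 150 mm tall; leave it alone (origin at the centre of its underside)
- beaker: glass beaker, 70 mm wide, 85 mm tall; leave it alone (origin at the centre of its underside)
- tip_tray: grey divided tray 130 x 90 x 50 mm; leave it alone (origin at the centre of its underside)
- driver: screwdriver 160 mm long lying to the right of the carousel; leave it alone

How it is judged (in metres and radians):
On the way:
1. the carousel stands at its working click position (value of joint carousel above 1.51 rad), for 0.3 s.
At the end, for the whole second after the job is handed in: the carousel stands in its working click position (1.571, at most 0.06 rad or 3.5 degrees short of it), the notch's point lies within 5 mm of the mark point (about 7 degrees), and the canister is at rest and let go (value of joint carousel above 1.51 rad and distance between notch and mark below 0.005 m and angular speed of canister below 0.05 rad/s); the robot touches nothing.
It fails at once if a bystander is shifted by more than 25 mm or knocked over (distance of any of jar_a, jar_b, bottle, amber_bottle, beaker, tip_tray, driver from where it was at the start of the episode above 0.025 m or angle between any of jar_a, jar_b, bottle, amber_bottle, beaker, tip_tray's own z axis and vertical above 0.5 rad).
It also fails if it takes over 70 s, if anything falls off the work surface, if the arm or the gripper's body presses on something with over 40 N, if the wrist force passes 120 N, or if a joint passes its speed limit or range.

ROBOT

A 6-joint arm with a two-finger parallel gripper is mounted at the origin on the work surface. World frame = base frame: x ahead of the robot, y to its left, z up, the work surface at z = 0. Lengths are in mm, angles in rad, forces in N, time in s.
With the tool pointing down it reaches from about 325 to 875 mm from the base axis. Payload 4.4 kg.
Tool frame: the origin (TCP) lies on the centre line of the jaws, within the pads' length; the fingertips stand ahead of it and the grasp point (between the pads) lies 6 mm ahead of it (ctrl.tcp_to_tips is the z of the fingertips in the tool frame, in mm); z points along the fingers, y is the direction in which the jaws open and shut (so a half turn about z gives the same grasp; the last joint's range is limited). The gripper opens to 85 mm and grips with 20 to 120 N. Pads are 22 mm wide; open, the fingers measure 114 mm over their backs; the gripper's body (76 mm by 85 mm) begins 54 mm behind the grasp point. The pads swing forward as they close: fully open they stand 13 mm farther back than shut.
Start: joints at [-1.347, 0.207, 1.542, -0, 1.393, -0.15], TCP at [210.488, -535.091, 256.282] pointing down, gripper open.
Joint ranges: [-2.73, 2.73], [-0.86, 2.22], [0.23, 2.46], [-1.11, 4.25], [0.08, 2.63], [-2.82, 2.82]. Speed limits (rad/s): [2.79, 2.79, 3.14, 3.14, 3.14, 3.14].

INTERFACE

Orientations are given as a 3x3 rotation matrix whose columns are the frame's x, y, z axes.
In Python, from plant import ctrl, sensors, optics gives the robot as it stands. Calls block until the motion is done:
- ctrl.move_ptp(position, orientation): joint-space move of the TCP to a pose.
- ctrl.move_l(position, rot=None, vel=150, threshold=None): straight line of the TCP; rot=None keeps the orientation; vel is the mean speed in mm/s. With threshold (N) it stops when the force on the tool has changed by that much, and returns True; else False.
- ctrl.set_joints(angles): joint-space move.
- ctrl.gripper_to(opening, force=None): finger opening in mm; force is the grip in N (None keeps the last); returns when the fingers have stopped.
- ctrl.hold(seconds).
- ctrl.solve_ik(position, orientation): joint angles nearest the present ones, or None.
- sensors.read_state(): the state.
- optics.grab_frame(name): name is "scene" or "side" or "wrist"; returns (picture, depth): 400x640x3 uint8, red, green, blue; 400x640 float32, mm along the optical axis (not along the pixel's ray), 0 where there is no reading.
- optics.camera_params(name): a dict with "mtx" (3x3 intrinsics, pixels), "R" (3x3) and "t" (3): a world point X has camera coordinates R X + t; the wrist camera has in their place "T_tool_cam" (4x4, takes a point from camera to tool coordinates, whose origin is the TCP and whose axes are the flange's). Camera axes: x right, y down, z forward; pixel columns grow to the right and rows downward; lengths in mm; the calibration is good to about 2 mm. The wrist camera is an equidistant fisheye: a pixel r from the principal point sees the ray r / f radians off the axis. A picture is of the moment at which its call begins: read the wrist's pose just before it. camera_params takes no time and is no camera call.
A pose or a line that the arm cannot do raises ctrl.MotionError and nothing moves.
- ctrl.finish_job(): hands the job in, once; it reports no verdict.
The state is a dict: "t": time; "q": joint angles; "qvel": joint speeds; "tau": joint torques, N m; "eef_pos": TCP position; "eef_rot": TCP orientation; "force": force on the tool from outside, world axes, zero at the start; "wrist_torque": the same for the moment, N m; "grip_width": finger opening in mm.
Only numpy, scipy, OpenCV 4.12 (cv2) and the standard library are available. Lean on these libraries where they do the work, as an engineer would, in place of code of your own. Each camera call takes 0.05 s, during which the arm holds its last target.

## Working session

There is one attempt and no reset: what is moved stays moved. The work goes in short steps, each a Python script; the robot and the scene stay as the last script left them, time stands still between calls to the robot, and variables do not carry over. Pictures are saved under pics/ and viewed, and the job is handed in when it is done.

```bash
ls; mkdir -p pics
python3 - <<'E'
from plant import ctrl, sensors, optics
import cv2,numpy as np
for n in ["scene","side","wrist"]:
    p,d=optics.grab_frame(n); cv2.imwrite(f"pics/a_{n}.png",p[:,:,::-1]); np.save(f"pics/a_{n}.npy",d)
    print(n,optics.camera_params(n))
print(ctrl.tcp_to_tips,sensors.read_state()["t"])
E
```

```text
pics
scene {'mtx': array([[382.11518126,   0.        , 317.2434609 ],
       [  0.        , 382.11518126, 200.18798888],
       [  0.        ,   0.        ,   1.        ]]), 'R': array([[-0.13284861,  0.99108597,  0.00999219],
       [ 0.80132392,  0.11333442, -0.58739704],
       [-0.58329342, -0.0700279 , -0.80923722]]), 't': array([  84.18726313, -383.46803116, 1453.50243815])}
side {'mtx': array([[490.85336769,   0.        , 318.22566109],
       [  0.        , 490.85336769, 198.9948492 ],
       [  0.        ,   0.        ,   1.        ]]), 'R': array([[-9.94339280e-01, -1.06251497e-01,  1.21264442e-04],
       [-5.92113157e-02,  5.53172170e-01, -8.30960030e-01],
       [ 8.82236671e-02, -8.26263378e-01, -5.56332108e-01]]), 't': array([ 560.51032406,  146.19032179, 1282.82514337])}
wrist {'mtx': array([[309.70691629,   0.        , 318.67279566],
       [  0.        , 309.70691629, 201.29472869],
       [  0.        ,   0.        ,   1.        ]]), 'T_tool_cam': array([[ 9.28169091e-04, -9.62434122e-01, -2.71513718e-01,
         6.89635380e+01],
       [ 9.99999558e-01,  8.52371594e-04,  3.97096600e-04,
         1.57738579e-01],
       [-1.50748737e-04, -2.71513967e-01,  9.62434488e-01,
        -1.17783600e+02],
       [ 0.00000000e+00,  0.00000000e+00,  0.00000000e+00,
         1.00000000e+00]])}
25.0 0.15
```

View pics/a_scene.png

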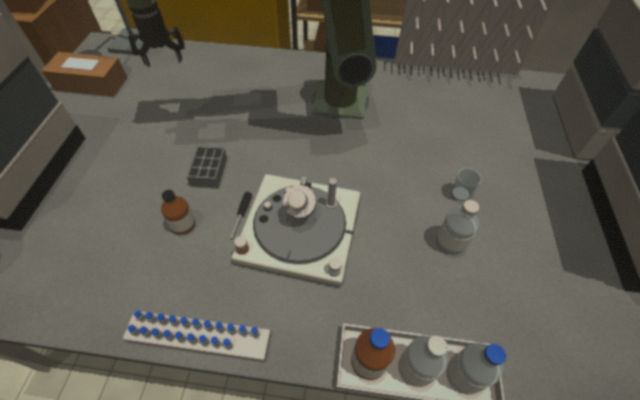

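View pics/a_side.png

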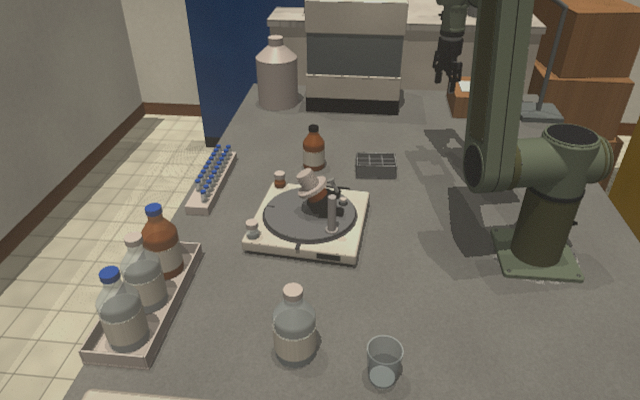

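View pics/a_wrist.png

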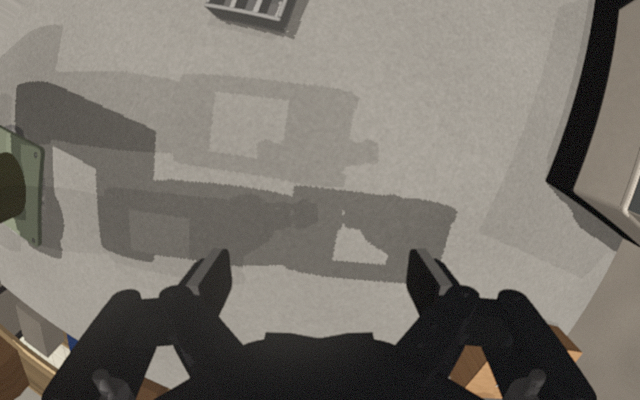

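The pictures show the housing at scene (300,226), the post at (332,190), the cap at (297,200), and a dark strip on the housing's +y edge. Next I'll measure the housing's corners and the post top.

```bash
cat > h.py <<'E'
import cv2,numpy as np
from plant import ctrl, sensors, optics
def ray(n,u,v):
    c=optics.camera_params(n);k=c["mtx"]
    d=c["R"].T@np.array([(u-k[0,2])/k[0,0],(v-k[1,2])/k[1,1],1.]);return -c["R"].T@c["t"],d
def onz(n,u,v,z):
    o,d=ray(n,u,v);return o+d*(z-o[2])/d[2]
def proj(n,X):
    c=optics.camera_params(n);k=c["mtx"];p=c["R"]@np.asarray(X,float)+c["t"];return (k@(p/p[2]))[:2]
def wray(s,u,v):
    c=optics.camera_params("wrist");k=c["mtx"];a=np.array([u-k[0,2],v-k[1,2]])/k[0,0];r=np.hypot(*a)
    d=np.array([*(a/r*np.sin(r)),np.cos(r)]);T=c["T_tool_cam"];R=np.array(s["eef_rot"])
    return np.array(s["eef_pos"])+R@T[:3,3],R@T[:3,:3]@d
def wproj(s,X):
    c=optics.camera_params("wrist");k=c["mtx"];T=c["T_tool_cam"];R=np.array(s["eef_rot"])
    p=T[:3,:3].T@(R.T@(np.asarray(X,float)-np.array(s["eef_pos"]))-T[:3,3])
    h=np.hypot(p[0],p[1]);r=np.arctan2(h,p[2])*k[0,0];return k[:2,2]+p[:2]/h*r
E
python3 - <<'E'
from h import *
p=cv2.imread("pics/a_scene.png");cv2.imwrite("pics/b_scene.png",cv2.resize(p[165:290,220:375],None,fx=4.8,fy=4.8,interpolation=cv2.INTER_CUBIC))
q=cv2.imread("pics/a_side.png");cv2.imwrite("pics/b_side.png",cv2.resize(q[160:270,235:380],None,fx=5,fy=5,interpolation=cv2.INTER_CUBIC))
hsv=cv2.cvtColor(p,cv2.COLOR_BGR2HSV)
m=((hsv[:,:,2]>150)).astype(np.uint8)
mm=np.zeros_like(m);mm[170:290,225:370]=m[170:290,225:370]
cs,_=cv2.findContours(mm,0,1);c=max(cs,key=cv2.contourArea)
ap=cv2.approxPolyDP(cv2.convexHull(c),5,True)[:,0];print(ap)
for u,v in ap: print(onz("scene",u,v,45).round(1))
E
```

```text
[[265 175]
 [298 180]
 [350 235]
 [340 281]
 [232 257]]
[ 441.7 -188.    45. ]
[446.9 -84.6  45. ]
[618.4  88.3  45. ]
[757.1  74.4  45. ]
[ 728.7 -214.4   45. ]
```

```bash
sleep 1; ls pics
```

```text
a_scene.npy
a_scene.png
a_side.npy
a_side.png
a_wrist.npy
a_wrist.png
b_scene.png
b_side.png
```

View pics/b_scene.png

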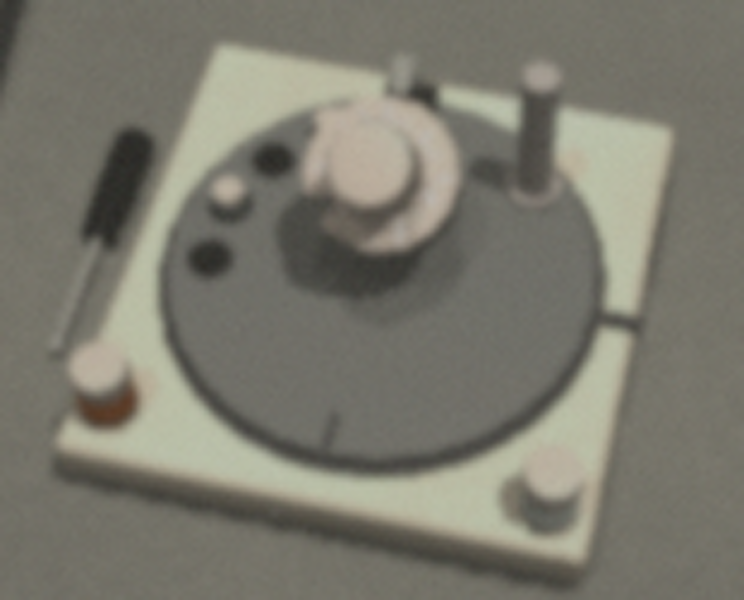

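View pics/b_side.png

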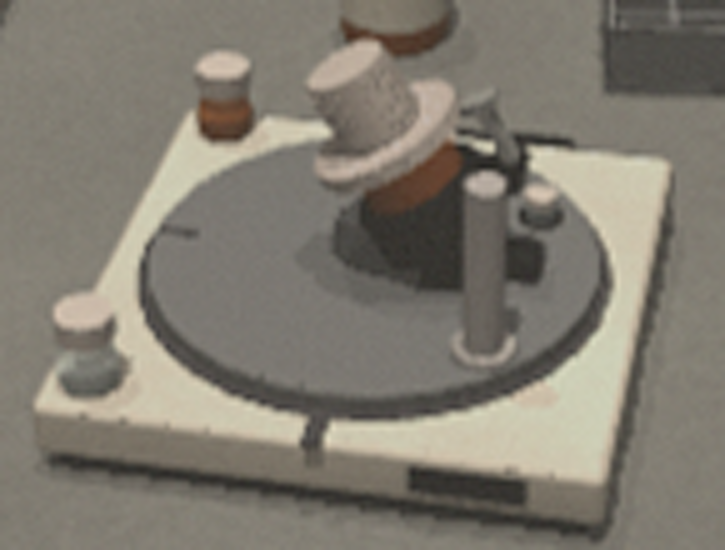

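Run:
```python
from h import *
S=lambda x,y:((x+.5)/4.8-.5+220,(y+.5)/4.8-.5+165)
D=lambda x,y:((x+.5)/5-.5+235,(y+.5)/5-.5+160)
cs=[onz("scene",*S(*a),45) for a in [(220,47),(672,128),(583,556),(62,452)]]
cd=[onz("side",*D(*a),45) for a in [(668,158),(603,483),(40,407),(190,118)]]
for c in (cs,cd):
    c=np.array(c);print(c[:,:2].round(1),c.mean(0).round(1));
    e=(c[1]-c[0]+c[2]-c[3]); f=(c[3]-c[0]+c[2]-c[1]);print(np.degrees(np.arctan2(e[1],e[0]))-90,np.degrees(np.arctan2(f[1],f[0])), np.hypot(*e[:2])/2,np.hypot(*f[:2])/2)
print("mark",onz("scene",*S(620,320),45),onz("side",*D(316,435),45))
print("post",onz("scene",*S(541,76),162),onz("side",*D(485,182),162))
def disc(n,scale,ox,oy):
    p=cv2.imread(f"pics/a_{n}.png")
# pair rays for cap top
def tri(r1,r2):
    A=[];b=[]
    for o,d in(r1,r2):
        d=d/np.linalg.norm(d);P=np.eye(3)-np.outer(d,d);A.append(P);b.append(P@o)
    A=np.vstack(A);b=np.hstack(b);x=np.linalg.lstsq(A,b,rcond=None)[0];return x,np.linalg.norm(A@x-b)
print("post tri",tri(ray("scene",*S(541,76)),ray("side",*D(485,182))))
print("cap tri",tri(ray("scene",*S(372,168)),ray("side",*D(346,66))))
```

```text
[[ 439.1 -187.1]
 [ 463.6  104.2]
 [ 755.2   76.9]
 [ 733.6 -211.7]] [597.9 -54.4  45. ]
-4.548405188537757 -5.052608758059373 290.88426728423553 294.160943736508
[[ 435.3 -191.8]
 [ 460.6  107.5]
 [ 750.4   78.4]
 [ 725.2 -205.8]] [592.9 -52.9  45. ]
-4.9552365248837305 -4.243216159898201 292.8939424374954 290.6698057831556
mark [606.96853399  83.9706455   45.        ] [606.45983828  85.72043349  45.        ]
post [528.51965736  24.55100067 162.        ] [527.89982556  22.11453284 162.        ]
post tri (array([528.27905308,  24.24421932, 162.7663752 ]), np.float64(1.0507030337167378))
cap tri (array([609.84810002, -56.94494312, 174.98422804]), np.float64(3.8356460270062307))
```

```bash
cat >> h.py <<'E'
C=np.array([596.,-55.]);YAW=np.radians(-4.7)
def post(th): a=YAW+np.radians(135)+th; return C+105*np.array([np.cos(a),np.sin(a)]),a
def Rdown(a):
    x=np.array([np.cos(a),np.sin(a),0]);z=np.array([0,0,-1.]);return np.column_stack([x,np.cross(z,x),z])
E
python3 - <<'E'
from h import *
for s in (0,np.pi):
  for th in (0,.8,1.6):
    p,a=post(th);print(s,th,p,ctrl.solve_ik([*p,140],Rdown(a+s)))
p,a=post(0)
s=0 if ctrl.solve_ik([*p,140],Rdown(a)) is not None and ctrl.solve_ik([*post(1.6)[0],140],Rdown(post(1.6)[1])) is not None else np.pi
print("use",s)
E
```

```text
0 0 [528.08707315  25.08017462] [-1.16321237e-01  2.37027650e-01  1.76419287e+00 -4.44089210e-16
  1.14037213e+00 -8.19688926e-01]
0 0.8 [491.23860719 -47.92535678] [-2.72798333e-01  1.67379064e-01  1.84926750e+00 -4.44089210e-16
  1.12494609e+00 -1.77616602e+00]
0 1.6 [ 517.93699635 -125.22227183] [-3.99701773e-01  2.45189910e-01  1.75389420e+00 -4.44089210e-16
  1.14250854e+00 -2.70306946e+00]
3.141592653589793 0 [528.08707315  25.08017462] [-1.16321237e-01  2.37027650e-01  1.76419287e+00 -4.44089210e-16
  1.14037213e+00  2.32190373e+00]
3.141592653589793 0.8 [491.23860719 -47.92535678] [-2.72798333e-01  1.67379064e-01  1.84926750e+00 -4.44089210e-16
  1.12494609e+00  1.36542663e+00]
3.141592653589793 1.6 [ 517.93699635 -125.22227183] [-3.99701773e-01  2.45189910e-01  1.75389420e+00 -4.44089210e-16
  1.14250854e+00  4.38523192e-01]
use 0
```

Run:
```python
from h import *
p,a=post(0)
ctrl.move_ptp([*p,270],Rdown(a+np.pi))
ctrl.gripper_to(50,20)
s=sensors.read_state();f,_=optics.grab_frame("wrist");cv2.imwrite("pics/c_wrist.png",f[:,:,::-1])
print(s["t"],s["eef_pos"],s["grip_width"],wproj(s,[*p,162]))
```

```text
2.8917 [528.10074375  24.91622861 269.99148142] 49.654986457861924 [318.53620497 208.21958458]
```

View pics/c_wrist.png

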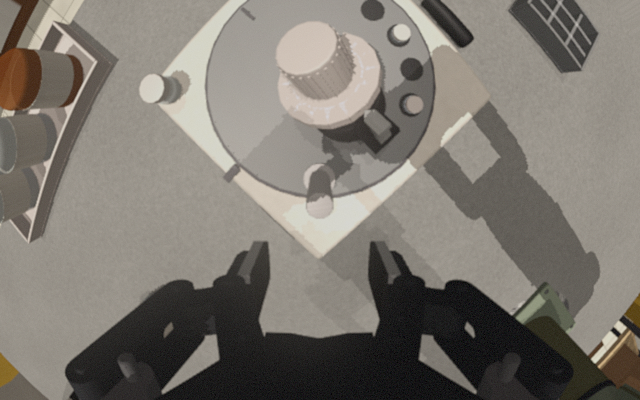

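The wrist view shows the post top at about (319,206), against a prediction of (318.5,208). That is within 2 mm, so I'll descend, cage the post and swing it.

Run:
```python
from h import *
p,a=post(0)
print(ctrl.move_l([*p,142],vel=120,threshold=8))
ctrl.gripper_to(27)
s=sensors.read_state();print(s["t"],s["eef_pos"],s["grip_width"],s["force"])
mx=0
for th in list(np.arange(0.12,1.5,.12))+[1.571,1.60]:
    p,a=post(th);ctrl.move_l([*p,142],Rdown(a+np.pi),vel=90);f=np.array(sensors.read_state()["force"]);mx=max(mx,np.linalg.norm(f));print(round(th,2),f.round(1))
s=sensors.read_state();f,_=optics.grab_frame("scene");cv2.imwrite("pics/d_scene.png",cv2.resize(f[165:290,220:375,::-1],None,fx=4.8,fy=4.8,interpolation=cv2.INTER_CUBIC))
print(s["t"],s["eef_pos"],mx)
```

```text
False
4.5083 [528.26616341  25.07552207 142.3425216 ] 27.16958063848252 [-0.00733956 -0.18972111  0.74379127]
0.12 [ 3.8  3.3 -0.6]
0.24 [2.  5.5 1.2]
0.36 [1.2 5.9 1.9]
0.48 [0.8 5.2 2. ]
0.6 [-1.3  3.6  1.9]
0.72 [ 0.2  1.  -0.4]
0.84 [-0.5 -2.8 -1.3]
0.96 [ 1.1 -4.1 -1.4]
1.08 [ 1.9 -5.9 -2.2]
1.2 [ 2.4 -6.9 -2.5]
1.32 [ 3.1 -7.2 -2.9]
1.44 [ 4.6 -7.3 -1.8]
1.57 [ 0.  -0.3  0.2]
1.6 [-1.9 -0.3 -0.1]
8.5583 [ 517.51480515 -124.4948086   141.78074809] 8.814296966537146
```

View pics/d_scene.png

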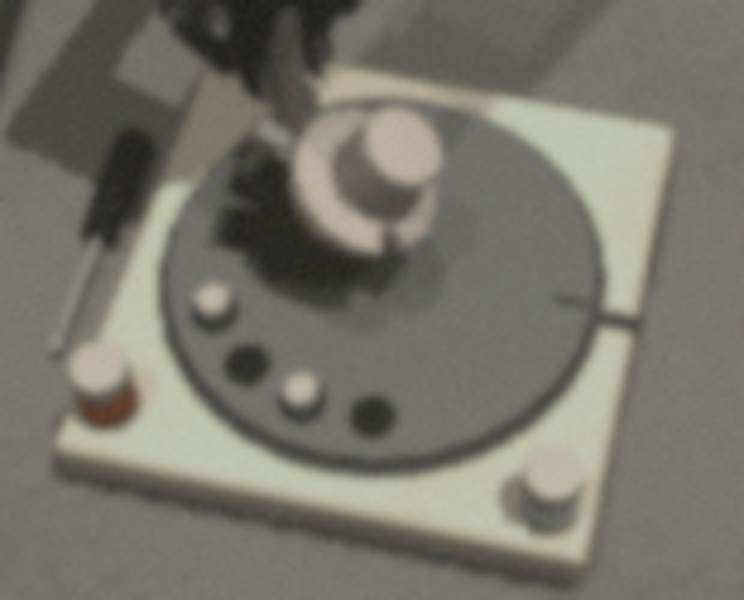

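The disc line now meets the index mark at crop (610,318), and the force has dropped to about 0, so the carousel is seated. The notch shows at about (390,235). I'll release, rise, and check IK for the axial approach to the cap.

```bash
cat >> h.py <<'E'
L=np.array([np.cos(YAW+np.pi/2),np.sin(YAW+np.pi/2),0]);Z=np.array([0,0,1.])
N=.5*L+np.sqrt(.75)*Z; U=-np.sqrt(.75)*L+.5*Z; W=np.cross(N,U)  # angle about N: 0=U(pointer), ccw
O=np.array([C[0],C[1],80])-40*L
def Rt(phi): # tool x at angle phi (ccw about N from U), z=-N
    x=np.cos(phi)*U+np.sin(phi)*W; return np.column_stack([x,np.cross(-N,x),-N])
def at(r,phi,h): return O+h*N+r*(np.cos(phi)*U+np.sin(phi)*W)
E
python3 - <<'E'
from h import *
s=sensors.read_state()
ctrl.gripper_to(50)
p=np.array(s["eef_pos"]); ctrl.move_l([p[0],p[1],275],vel=150)
for d in range(-180,181,30):
    q=[ctrl.solve_ik(list(O+h*N),Rt(np.radians(d))) for h in (98,210)]
    print(d,*[None if x is None else np.round(x,2) for x in q])
f,_=optics.grab_frame("side");cv2.imwrite("pics/e_side.png",cv2.resize(f[160:270,235:380,::-1],None,fx=5,fy=5,interpolation=cv2.INTER_CUBIC))
f,_=optics.grab_frame("scene");cv2.imwrite("pics/e_scene.png",cv2.resize(f[165:290,220:375,::-1],None,fx=4.8,fy=4.8,interpolation=cv2.INTER_CUBIC))
E
```

```text
-180 [ 0.02  0.42  1.55 -0.55  1.28  0.29] [ 0.11  0.35  1.43 -0.52  1.48  0.27]
-150 [ 0.02  0.42  1.55 -0.55  1.28 -0.23] [ 0.11  0.35  1.43 -0.52  1.48 -0.25]
-120 [ 0.02  0.42  1.55 -0.55  1.28 -0.75] [ 0.11  0.35  1.43 -0.52  1.48 -0.78]
-90 [ 0.02  0.42  1.55 -0.55  1.28 -1.28] [ 0.11  0.35  1.43 -0.52  1.48 -1.3 ]
-60 [ 0.02  0.42  1.55 -0.55  1.28 -1.8 ] [ 0.11  0.35  1.43 -0.52  1.48 -1.82]
-30 [ 0.02  0.42  1.55 -0.55  1.28 -2.33] [ 0.11  0.35  1.43 -0.52  1.48 -2.35]
0 None None
30 None None
60 [ 0.02  0.42  1.55 -0.55  1.28  2.39] [ 0.11  0.35  1.43 -0.52  1.48  2.36]
90 [ 0.02  0.42  1.55 -0.55  1.28  1.86] [ 0.11  0.35  1.43 -0.52  1.48  1.84]
120 [ 0.02  0.42  1.55 -0.55  1.28  1.34] [ 0.11  0.35  1.43 -0.52  1.48  1.32]
150 [ 0.02  0.42  1.55 -0.55  1.28  0.82] [ 0.11  0.35  1.43 -0.52  1.48  0.79]
180 [ 0.02  0.42  1.55 -0.55  1.28  0.29] [ 0.11  0.35  1.43 -0.52  1.48  0.27]
```

View pics/e_scene.png

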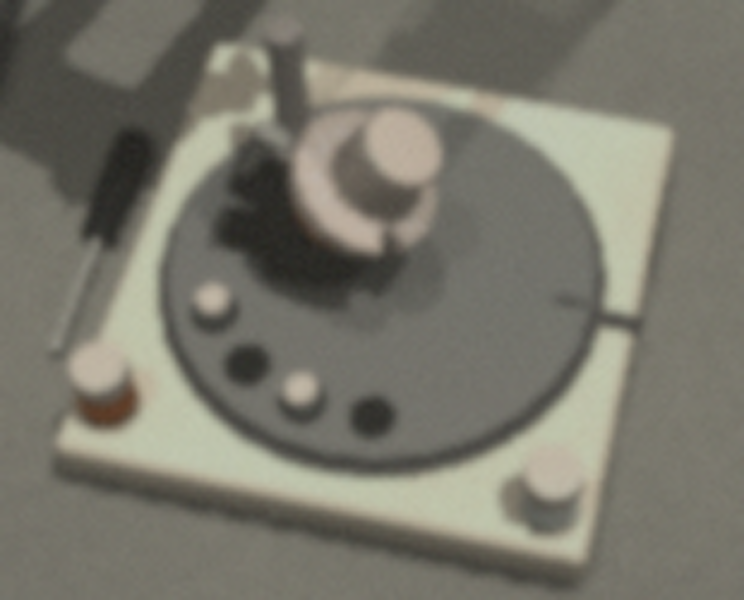

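View pics/e_side.png

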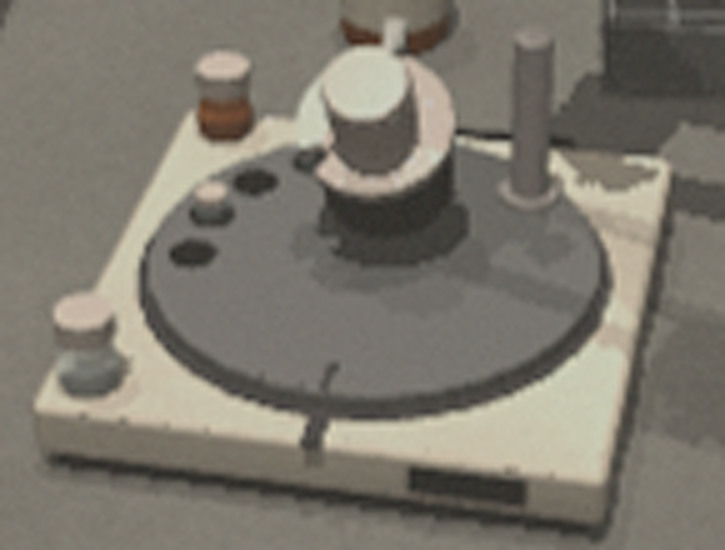

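Run:
```python
from h import *
S=lambda x,y:((x+.5)/4.8-.5+220,(y+.5)/4.8-.5+165)
D=lambda x,y:((x+.5)/5-.5+235,(y+.5)/5-.5+160)
print("post",post(np.pi/2)[0],onz("scene",*S(286,32),162),onz("side",*D(533,40),162))
print("cap pred",at(0,0,112))
def onplane(o,d,h=68):
    P=O+h*N; t=((P-o)@N)/(d@N); X=o+t*d; v=X-P; return v@U,v@W
print("cap c",onplane(*ray("scene",*S(403,146)),112),onplane(*ray("side",*D(369,86)),112))
x=onplane(*ray("scene",*S(390,238)),68);print("notch",x,np.hypot(*x),np.degrees(np.arctan2(x[1],x[0])))
ctrl.move_ptp(list(O+235*N),Rt(np.radians(70)))
ctrl.gripper_to(75)
s=sensors.read_state();f,_=optics.grab_frame("wrist");cv2.imwrite("pics/f_wrist.png",f[:,:,::-1])
np.savez("pics/f.npz",p=s["eef_pos"],R=s["eef_rot"])
print(s["t"],s["eef_pos"],wproj(s,at(0,0,112)),wproj(s,at(42,0,68)))
```

```text
post [ 515.91982538 -122.91292685] [ 517.16562144 -120.6777569   162.        ] [ 513.64306583 -120.61052192  162.        ]
cap pred [597.31101614 -39.05380181 176.99484522]
cap c (np.float64(2.411225903653733), np.float64(1.6224440950555852)) (np.float64(-0.09026331422880483), np.float64(-3.9372349383529595))
notch (np.float64(-20.74195515578635), np.float64(27.468909688570204)) 34.42048377294366 127.05669475958838
12.0 [602.31381563  21.86067214 283.63969232] [318.09100858 202.96346196] [360.1716272  175.32190785]
```

View pics/f_wrist.png

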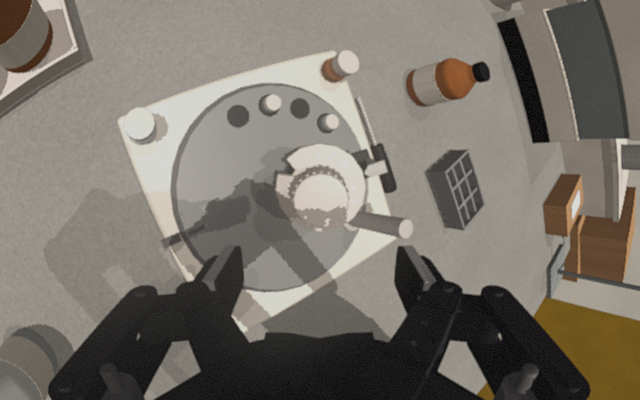

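Run:
```python
import cv2
f=cv2.imread("pics/f_wrist.png");cv2.imwrite("pics/g.png",cv2.resize(f[135:240,260:400],None,fx=5.6,fy=5.6,interpolation=cv2.INTER_CUBIC))
```

```text
(no output)
```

View pics/g.png

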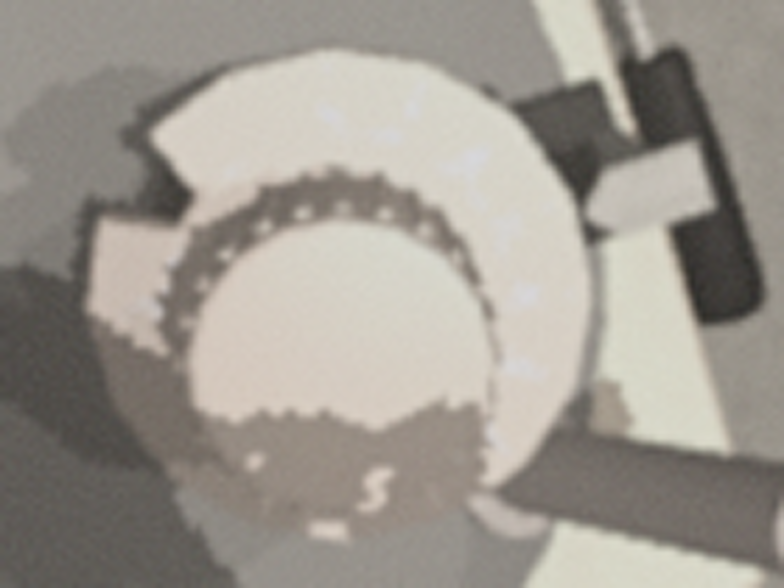

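Run:
```python
from h import *
z=np.load("pics/f.npz");s={"eef_pos":z["p"],"eef_rot":z["R"]}
G=lambda x,y:((x+.5)/5.6-.5+260,(y+.5)/5.6-.5+135)
def onp(x,y,h):
    o,d=wray(s,*G(x,y));P=O+h*N;t=((P-o)@N)/(d@N);v=o+t*d-P;return np.array([v@U,v@W])
print("cap",[onp(*a,112).round(1) for a in [(190,373),(497,373),(343,220),(343,373)]])
# flange circle fit of rim points
pts=np.array([onp(*a,68) for a in [(150,135),(95,212),(85,310),(235,68),(335,48),(430,63),(515,120),(575,200),(592,290),(575,390)]])
A=np.c_[2*pts,np.ones(len(pts))];c=np.linalg.lstsq(A,(pts**2).sum(1),rcond=None)[0];print("flange c",c[:2],np.sqrt(c[2]+c[:2]@c[:2]))
c0=c[:2]
print("corners",pts[:2])
n=pts[:2].mean(0)-c0;print("notch",np.degrees(np.arctan2(n[1],n[0])))
for a in [(588,215),(700,143),(718,206),(603,178)]:
    v=onp(*a,66)-c0;print("ptr",v,np.degrees(np.arctan2(v[1],v[0])))
```

```text
cap [array([-18.2,   8.2]), array([23.5, -7. ]), array([10.2, 21.7]), array([2.6, 0.6])]
flange c [2.00707827 0.43324682] 43.28093686342647
corners [[-17.46059798  38.34807951]
 [-30.87380181  29.46022081]]
notch 128.0254412150266
ptr [44.81849953 -0.16066893] -0.205397601996131
ptr [66.87692522  5.23347833] 4.474583157095355
ptr [66.58689666 -6.1475766 ] -5.274829207249517
ptr [49.22576673  5.01835356] 5.8209464270771605
```

The notch is at about 128° ccw of the pointer, and the pointer is at about 0°. The flange centre is within about 2 mm of the model. Now I'll grip and turn.

Run:
```python
from h import *
dl=128.
off=1.3*U+.4*W
phi=np.radians(180+dl)
ctrl.move_ptp(list(O+off+235*N),Rt(phi))
print(ctrl.move_l(list(O+off+98*N),vel=100,threshold=10))
s=sensors.read_state();f0=np.array(s["force"]);print(s["t"],s["grip_width"],f0.round(1),np.array(s["q"]).round(2))
ctrl.gripper_to(40,40)
s=sensors.read_state();print(s["grip_width"],np.array(s["force"]).round(1))
q=np.array(s["q"])
for k in range(1,5):
    qq=q.copy();qq[5]+=np.radians(dl)*k/4;ctrl.set_joints(list(qq))
    s=sensors.read_state();print(np.array(s["force"]).round(1),np.array(s["wrist_torque"]).round(2),round(s["q"][5],3))
ctrl.gripper_to(75)
s=sensors.read_state();print(s["t"],s["grip_width"],np.array(s["force"]).round(1))
ctrl.move_l(list(O+off+235*N),vel=150)
ctrl.move_ptp(list(O+off+235*N),Rt(np.radians(70)))
s=sensors.read_state();f,_=optics.grab_frame("wrist");cv2.imwrite("pics/h_wrist.png",cv2.resize(f[135:240,260:400,::-1],None,fx=5.6,fy=5.6,interpolation=cv2.INTER_CUBIC))
np.savez("pics/h.npz",p=s["eef_pos"],R=s["eef_rot"])
f,_=optics.grab_frame("scene");cv2.imwrite("pics/h_scene.png",f[:,:,::-1])
print(s["t"])
```

```text
False
17.025 75.21477476957797 [-0.4 -0.5  0.1] [ 0.02  0.42  1.55 -0.55  1.28 -1.94]
45.03178391295401 [0.3 1.1 2.9]
[-0.6 -0.9  1.6] [-0.35 -0.11 -0.03] -1.387
[ 0.3 -2.7  2.1] [-1.01  0.16 -0.16] -0.829
[ 0.4 -3.8  6.2] [-1.39  0.91 -0.54] -0.271
[-0.7 -5.7  6.2] [-1.04  1.18 -0.87] 0.289
20.1667 75.08987395967533 [0.3 0.4 0. ]
22.9
```

View pics/h_wrist.png

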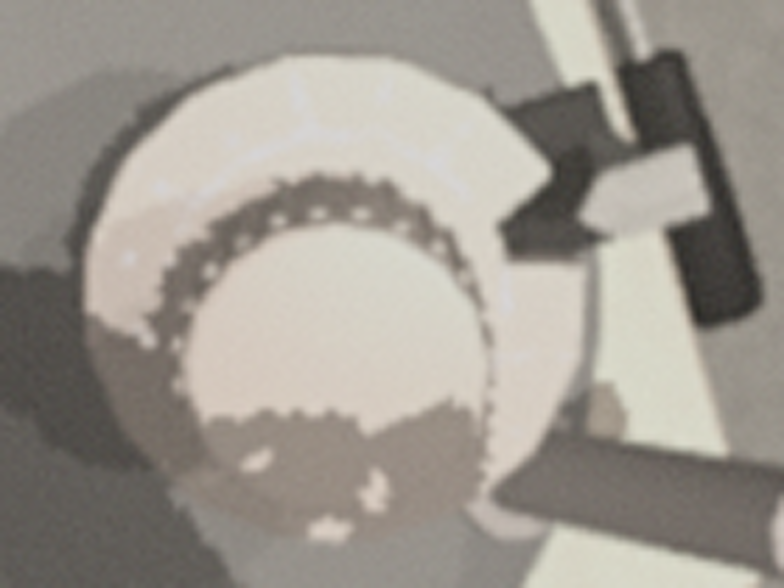

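View pics/h_scene.png

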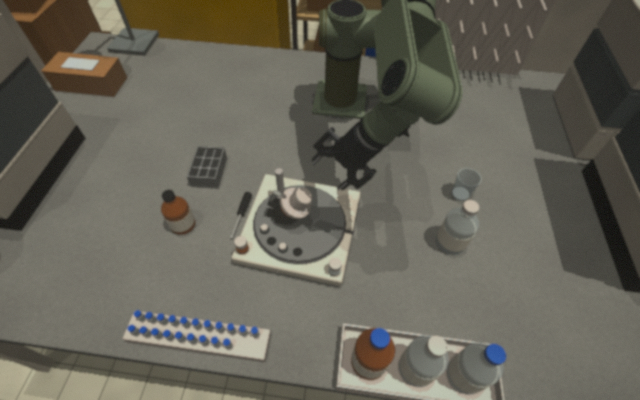

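The notch now opens onto the pointer. Its corners are at (552,170) and (588,260), and the pointer tip is at (582,215). I'll measure what's left.

Run:
```python
from h import *
z=np.load("pics/h.npz");s={"eef_pos":z["p"],"eef_rot":z["R"]}
G=lambda x,y:((x+.5)/5.6-.5+260,(y+.5)/5.6-.5+135)
def onp(x,y,h):
    o,d=wray(s,*G(x,y));P=O+h*N;t=((P-o)@N)/(d@N);v=o+t*d-P;return np.array([v@U,v@W])
pts=np.array([onp(*a,68) for a in [(552,170),(588,260),(585,330),(85,285),(130,155),(200,88),(290,55),(390,57),(490,100),(560,420)]])
A=np.c_[2*pts,np.ones(len(pts))];c=np.linalg.lstsq(A,(pts**2).sum(1),rcond=None)[0];c0=c[:2];print("flange",c0,np.sqrt(c[2]+c0@c0))
cc=np.array([onp(*a,112) for a in [(187,370),(490,370),(338,222)]]);print("cap",cc.round(1))
n=pts[:2]-c0;print("corners",n.round(1),np.degrees(np.arctan2(n[:,1],n[:,0])))
m=n.mean(0);print("notch",np.degrees(np.arctan2(m[1],m[0])))
i=[onp(*a,68)-c0 for a in [(500,225),(508,260)]];print("inner",np.round(i,1))
for a in [(582,217),(695,145),(712,205),(595,182),(607,235)]:
    v=onp(*a,66)-c0;print("ptr",v.round(1),np.degrees(np.arctan2(v[1],v[0])))
```

```text
flange [2.61368153 0.60134339] 43.008754432434614
cap [[-17.4   9.1]
 [ 23.6  -5.8]
 [ 10.4  22. ]]
corners [[41.6  9.8]
 [42.6 -6.9]] [13.19840581 -9.15760289]
notch 1.9722656046247673
inner [[30.4  3.8]
 [29.8 -2.3]]
ptr [44.1  0. ] 0.06144300743131568
ptr [66.2  5.4] 4.660614968006056
ptr [65.9 -5.4] -4.695438573885149
ptr [48.  5.] 5.959587851598438
ptr [47.1 -4.3] -5.254208585602162
```

Run:
```python
from h import *
print(sensors.read_state()["t"])
f=cv2.imread("pics/h_scene.png")[165:290,220:375];cv2.imwrite("pics/i.png",cv2.resize(f,None,fx=4.8,fy=4.8,interpolation=cv2.INTER_CUBIC))
```

```text
23.0
```

View pics/i.png

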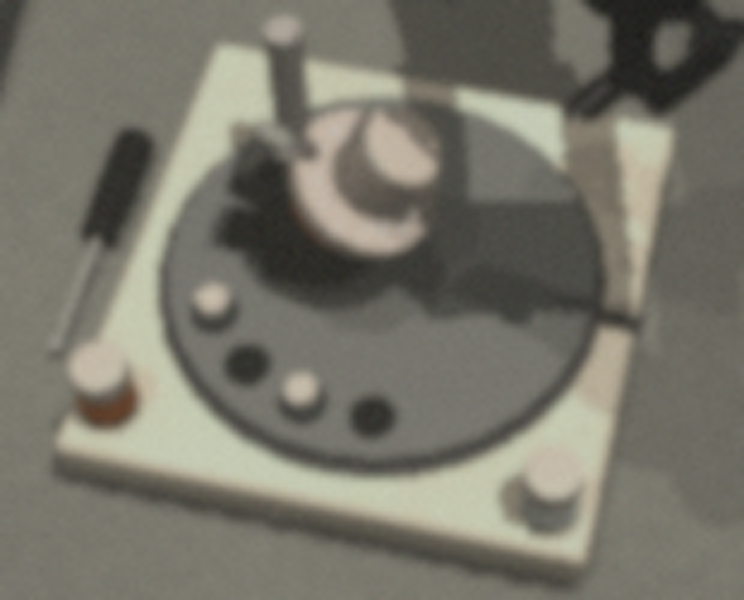

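The knobs and holes, such as (212,300) and (372,415), have not moved since the carousel seated. The post top at (283,30) is within a pixel, and the disc line still meets the index. The jars and driver are where they were. Handing in.

```bash
python3 -c "
from plant import ctrl
print(ctrl.finish_job())"
```

```text
the job is handed in; nothing more can be done
None
```

I turned the carousel by its post to the working click position, then turned the canister so its notch faces the pointer, let go and backed off. The job was handed in at about 23 s; the simulator gives no verdict.

- **Carousel:** I caged the post loosely between the jaws and swung it a quarter turn counterclockwise, with at most 9 N on the tool. The last scene picture shows the disc's line still meeting the index mark. The disc's fittings are where they were after the click, and the post top is within a pixel.
- **Notch:** I gripped the cap along its slanted axis and turned the canister 128° clockwise. The last wrist picture puts the notch about 2° (1.5 mm) from the pointer, within the 5 mm allowed.
- **Canister position:** the wrist camera places the flange centre about 2.5 mm from my model of the canister's axis. I used that camera's own centre for the notch angle.
- **Bystanders:** the jars and driver had not visibly moved. I looked at the bottles, beaker and tray only in the full scene picture and did not measure them.

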